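Load the two-layer swing rack and lock its shelf

TASK

Load the two-layer spice rack from the bottom up: first stand the loose spice jar upright in the free bottom cell, beside the spice jar already there. Then pull up the spring plunger by its red knob, swing the upper shelf over the jars and let the plunger snap fully down into the home hole, so that the shelf is locked squarely over the bottom layer; last, stand the pepper mill upright on the locked shelf. Leave the jar already in the rack and all other things where they are, and push nothing over.

Things in the scene. Friction and masses are not known exactly. Their poses are not given: they have to be found in the camera images.
- loose_jar_mid (a point): centre (half-way up) of the loose spice jar: glass jar with a green cap, 46 mm diameter, 106 mm tall, about 0.11 kg, standing upright on the worktop among other jars (a board and a tall cabinet wall stand at y = -0.30, to the right of them). z axis up its own axis
- placed_jar_mid (a point): centre (half-way up) of the second spice jar (green cap, same 46 x 106 mm), which already stands in the rack's near cell and stays there
- mill_mid (a point): centre (half-way up, 85 mm above its foot) of the wooden pepper mill: turned, waisted body, 58 mm diameter at most, 170 mm tall, 0.12 to 0.25 kg, standing upright on the worktop. z axis up its own axis; its round head, 49 mm diameter, spans 123 to 159 mm above the foot, does not turn, and is the place to grip it from above (lower down the hand's body would meet the top of the mill)
- pivot (a point): point on the vertical pivot axis of the fixed rack, 118 mm above the worktop. Axes are those of the rack: the bottom cells lie to its -y side, the home hole to its +y side. The rack (white trays, dark steel foot and arm) is bolted down; its position and turn vary. Nothing of the rack but the red knob stands higher than 145 mm
- near_cell (a point): where the centre of the jar in the near bottom cell belongs (59 mm above the worktop, 77 mm from the pivot axis along the rack's -y); occupied at the start. The bottom tray measures 66 x 124 mm outside (rack x, y), its centre 106 mm from the pivot axis. Axes as the rack
- far_cell (a point): where the centre of a jar standing in the far, free bottom cell belongs (59 mm above the worktop, 135 mm from the pivot axis along the rack's -y). The cell is square, 54 to 58 mm wide inside, its floor 6 mm and its walls' top edges 34 mm above the worktop. With the shelf home, the shelf's underside is 122 mm above the worktop, only 10 mm over the jars. Axes as the rack
- home_hole (a point): mouth of the home hole in the steel index rail, 118 mm above the worktop, 75 mm from the pivot axis along the rack's +y, marked with a small green dot. 11 mm wide for the 8 mm pin, 10 mm deep engagement
- knob_grip (a point): centre of the red pull knob, 160 mm above the worktop while the plunger is down: ribbed grip 25 mm diameter, from 146 to 166 mm above the worktop, with a 31 mm flange above it up to 176 mm. It sits on the shelf arm's tail, 75 mm from the pivot axis on the side opposite the shelf tray, so it travels along a 75 mm arc as the shelf swings. It spins freely about its own axis, so the hand need not turn with the arc. 139 mm high arm parts lie just under it
- plunger (a joint): pull of the spring plunger, m: 0 fully down in a hole, 0.010 when its pin rides on the rail between the holes, 0.022 the upper stop. The spring pushes it down with about 5 N at 0 and 10 N at the upper stop; above 0.011 the pin is clear of the rail
- shelf (a joint): angle of the upper shelf about the pivot, rad: 0 home, squarely over the cells; grows counter-clockwise seen from above. It starts parked at 1.28 to 1.62 with the plunger down in a long parking slot (1.25 to 1.65), pointing away from the robot; the rail between slot and home hole has no other hole. End stops at -0.2 and 1.68. Slight friction holds it where it is left (under 1 N at the knob)
- shelf_mid (a point): centre of the upper shelf's floor (top face), 128 mm above the worktop and 106 mm from the pivot axis; turns with the shelf. The tray measures 84 mm (its x) by 124 mm (its y, along the arm) inside, with rims 16 mm high. At the end the mill's centre is 85 mm above this point
- peanut_jar_mid (a point): centre of a bystander: jar with a dark lid, 62 mm diameter, 101 mm tall; loose, stands among the task's things; leave it
- jam_jar_mid (a point): centre of a bystander: jar with a yellow lid, 66 mm diameter, 108 mm tall; loose; leave it
- tumbler_mid (a point): centre of a bystander: clear drinking glass, 84 mm diameter, 88 mm tall; loose; leave it
- flat_tin_mid (a point): centre of a bystander: flat food tin, 86 mm diameter, 40 mm tall, near the front edge; loose; leave it
Not all that is in view belongs to the job. What is shaped like the part that bears placed_jar_mid but orange is not meant.

How it is judged (in metres and radians):
On the way, in this order (a step that is already met when the one before it is completed fails the run):
1. the loose spice jar stands upright, released, in the free bottom cell beside the other jar, with the shelf still swung aside (distance between loose_jar_mid and far_cell below 0.012 m and angle between each of loose_jar_mid, placed_jar_mid's own z axis and vertical below 0.15 rad and distance between placed_jar_mid and near_cell below 0.012 m and contact force between the fingers and loose_jar below 0.1 N and value of joint shelf above 0.6 rad), for 0.2 s.
2. the shelf is locked over the jars: plunger snapped down in the home hole and knob released, the mill not yet on the shelf (distance between loose_jar_mid and far_cell below 0.012 m and angle between each of loose_jar_mid, placed_jar_mid's own z axis and vertical below 0.15 rad and distance between placed_jar_mid and near_cell below 0.012 m and value of joint shelf between -0.05 and 0.05 rad and value of joint plunger below 0.003 m and contact force between the fingers and knob below 0.1 N and distance between mill_mid and shelf_mid above 0.12 m), for 0.2 s.
At the end, for the whole second after the job is handed in: Both spice jars stand upright in their bottom cells (centres within 12 mm, tilt under 0.15 rad), the shelf is within 0.05 rad of home with the plunger down in the home hole (under 3 mm), and the pepper mill stands upright inside the shelf's rim (tilt under 0.12 rad), at rest and released (distance between loose_jar_mid and far_cell below 0.012 m and angle between each of loose_jar_mid, placed_jar_mid's own z axis and vertical below 0.15 rad and distance between placed_jar_mid and near_cell below 0.012 m and value of joint shelf between -0.05 and 0.05 rad and value of joint plunger below 0.003 m and x of mill_mid in the frame of shelf_mid between -0.024 and 0.024 m and y of mill_mid in the frame of shelf_mid between -0.042 and 0.042 m and z of mill_mid in the frame of shelf_mid between 0.077 and 0.093 m and angle between mill_mid's own z axis and vertical below 0.12 rad and linear speed of each of mill, loose_jar below 0.02 m/s); the robot touches nothing.
It fails at once if a bystander (peanut jar, jam jar, tumbler or flat tin) is moved more than 30 mm or pushed over (distance of any of peanut_jar_mid, jam_jar_mid, tumbler_mid, flat_tin_mid from where it was at the start of the episode above 0.03 m or angle between any of peanut_jar_mid, jam_jar_mid, tumbler_mid, flat_tin_mid's own z axis and vertical above 0.35 rad).
It fails at once if the spice jar already in the rack is taken out or pushed over (distance of placed_jar_mid from where it was at the start of the episode above 0.03 m or angle between placed_jar_mid's own z axis and vertical above 0.35 rad).
It fails at once if the mill or the loose spice jar is knocked over (angle between any of mill_mid, loose_jar_mid's own z axis and vertical above 0.8 rad).
It also fails if it takes over 59 s, if anything falls off the work surface, if the arm or the gripper's body presses on something with over 40 N, if the wrist force passes 120 N, or if a joint passes its speed limit or range.

ROBOT

A 6-joint arm with a two-finger parallel gripper is mounted at the origin on a cart in front of the work surface, level with it; the furniture and walls round the work are solid. World frame = base frame: x ahead of the robot, y to its left, z up, the work surface at z = 0. Lengths are in m, angles in degrees, forces in N, time in s.
With the tool pointing down it reaches from about 0.35 to 0.875 m from the base axis. Payload 4.2 kg.
Tool frame: the origin (TCP) lies at the centre of the arm's flange, where the gripper is bolted on; the fingertips stand 182 mm ahead of it and the grasp point (between the pads) lies 164 mm ahead of it (r.nose_length is the distance from the TCP to the fingertips, in m); z points along the fingers, y is the line along which they close (so a half turn about z gives the same grasp; the last joint's range is limited). The gripper opens to 87 mm and grips with 3 to 60 N. Pads are 19 mm wide; open, the fingers measure 117 mm over their backs; the gripper's body (75 mm by 190 mm) begins 51 mm behind the grasp point.
Start: joints at [79.905, 22.042, 0.453, 0, -68.411, -14.817], TCP at [0.263, 0.567, 0.405] pointing down, gripper open.
Joint ranges: [-179.83, 179.83], [-69.29, 118.12], [-61.27, 80.66], [-181.25, 117.63], [-171.15, -9.14], [-177.46, 177.46]. Speed limits (degrees/s): [159.86, 159.86, 180, 180, 180, 180].

INTERFACE

Orientations are given as a 3x3 rotation matrix whose columns are the frame's x, y, z axes.
In Python, from station import r, vision gives the robot as it stands. The module is installed in compiled form; this text tells all that it offers.
- The arm moves only by the shell command python3 -m creep 'ROWS'. ROWS is JSON, a list of rows, each a list of 7 numbers: the opening, from -1 (shut) to 1 (fully open), then the shift along the tool's x, y, z in mm, then the turn, a rotation vector about the tool's x, y, z in degrees. A call has 1 to 8 rows; each row is the pose to reach, as a shift and turn from the pose commanded when the call began, along the tool's axes at that moment; what a row does not reach only later rows make up. A row lasts 1/12 s, in which the tool goes at most 41.7 mm and 7.16 degrees, less where a joint would pass 70% of its speed; a pose out of reach is approached as far as the arm can. A call with a gripper value outside its range is refused whole. The fingers move at their own pace and stop on an object; the grip force is fixed at half the most. Time passes only in rows, so rows that repeat a pose let the fingers close. It gives the time, the measured TCP pose, the force, the opening and the grip force at its end, in the units of the state.
- r.sense(): the state, without advancing time (a new reading comes with each control period).
- vision.capture(name): name is "scene" or "top" or "wrist"; returns (picture, depth): 400x640x3 uint8, red, green, blue; 400x640 float32, m along the optical axis (not along the pixel's ray), 0 where there is no reading.
- vision.camera_model(name): a dict with "vertical_fov" (degrees; the focal length in pixels is half the picture's height over the tangent of half this angle, whatever the lens; pixels are square), "cx", "cy" (the principal point, pixels), "extrinsics" (4x4, takes a point from camera to world coordinates); the wrist camera has in their place "mount" (4x4, takes a point from camera to tool coordinates, whose origin is the TCP and whose axes are the flange's). Camera axes: x right, y down, z forward; pixel columns grow to the right and rows downward; lengths in m; the calibration is good to about 2 mm. A picture is of the moment at which its call begins: read the wrist's pose just before it. camera_model takes no time and is no camera call.
- r.finish_job(): hands the job in; it is judged then, once.
Trained networks look in the newest picture that a camera, given by its name, has taken for a name from the list of things; names that differ only in an ending like _2 or _b are one class to them, and where a whole thing is asked for, a point or a joint stands for the part that bears it (a point fixed in the world has none). Each returns a list of dicts, best first, with "conf" (0 to 1); they miss things now and then, are a little off and sometimes report something else, mostly with a low value. They report only what shows in the picture. A call takes as long as a camera call. They do not tell look-alikes from the thing itself.
- vision.find_in(camera, thing): "uv" ([column, row] in pixels, amid what is visible of it).
- vision.cut_out(camera, thing): "region" (400x640 bool, what is visible of it) and "uv" ([column, row] in pixels, amid what is visible of it).
The state is a dict: "time_s": time; "joints": joint angles; "joint_velocities": joint speeds; "effort": joint torques, N m; "tcp_pos": TCP position; "ee_rot": TCP orientation; "wrist_force": force on the tool from outside, world axes, zero at the start; "moment": the same for the moment, N m; "gripper_width": opening from 0.0 (shut) to 1.0 (fully open); "gripper_force": force on a finger pad.
Only numpy, scipy, OpenCV 4.12 (cv2) and the standard library are available. Lean on these libraries where they do the work, as an engineer would, in place of code of your own. Each camera call takes 0.05 s, during which the arm holds its last target. There are 200 camera calls.

## Working session

There is one attempt and no reset: what is moved stays moved. The work goes in short steps, Python scripts to look and compute and a shell command to move; the robot and the scene stay as the last step left them, time stands still between calls to the robot, and variables do not carry over. Pictures are saved under pics/ and viewed, at most 10 in all, crops included, and the job is handed in when it is done.

```bash
mkdir -p pics; cat > h.py <<'E'
import numpy as np, cv2
from station import r, vision
def cap(n):
    s=r.sense(); p,d=vision.capture(n); m=vision.camera_model(n)
    if 'mount' in m:
        T=np.eye(4);T[:3,:3]=s['ee_rot'];T[:3,3]=s['tcp_pos'];E=T@np.array(m['mount'])
    else: E=np.array(m['extrinsics'])
    f=200/np.tan(np.radians(m['vertical_fov']/2))
    v,u=np.mgrid[:400,:640]
    P=np.stack([(u-m['cx'])/f*d,(v-m['cy'])/f*d,d],-1)@E[:3,:3].T+E[:3,3]
    P[d==0]=np.nan
    return p,d,P,E,f,m
def save(n,p): cv2.imwrite('pics/'+n+'.png',p[...,::-1])
E
cat > a.py <<'E'
from h import *
for n in ['top','scene']:
    p,d,P,E,f,m=cap(n); save(n+'0',p); print(n,E[:3,3].round(3),f)
    for t in ['loose_jar_mid','mill_mid','knob_grip','shelf_mid','peanut_jar_mid','jam_jar_mid','tumbler_mid','flat_tin_mid','pivot','home_hole']:
        try: L=vision.cut_out(n,t)
        except Exception as e: print(t,e); continue
        for o in L[:4]:
            q=P[o['region']]; q=q[~np.isnan(q[:,0])]
            if len(q)==0: continue
            zt=np.percentile(q[:,2],97); tp=q[q[:,2]>zt-.01]
            print(t,round(o['conf'],2),np.round(o['uv']),len(q),'ztop',zt.round(3),'topmid',((tp.max(0)+tp.min(0))/2).round(3),'topmed',np.median(tp,0).round(3),'ext',(np.percentile(q,98,0)-np.percentile(q,2,0)).round(3))
print(r.sense()['time_s'],r.sense()['ee_rot'])
E
python3 a.py
```

```text
top [0.282 0.021 1.206] 495.4105594288773
loose_jar_mid 0.68 [376. 144.] 513 ztop 0.108 topmid [ 0.641 -0.104  0.105] topmed [ 0.64  -0.104  0.105] ext [0.042 0.042 0.1  ]
mill_mid 0.72 [423. 139.] 866 ztop 0.163 topmid [ 0.654 -0.216  0.163] topmed [ 0.652 -0.216  0.157] ext [0.047 0.05  0.161]
mill_mid 0.25 [378. 142.] 504 ztop 0.108 topmid [ 0.641 -0.104  0.105] topmed [ 0.64  -0.104  0.105] ext [0.042 0.042 0.099]
knob_grip 0.5 [266. 222.] 174 ztop 0.178 topmid [0.434 0.146 0.174] topmed [0.433 0.146 0.174] ext [0.027 0.027 0.038]
shelf_mid 0.9 [272. 151.] 3133 ztop 0.174 topmid [0.434 0.147 0.172] topmed [0.433 0.146 0.174] ext [0.254 0.092 0.053]
peanut_jar_mid 0.55 [402. 182.] 784 ztop 0.103 topmid [ 0.549 -0.156  0.1  ] topmed [ 0.549 -0.156  0.099] ext [0.06  0.057 0.106]
jam_jar_mid 0.89 [384. 227.] 738 ztop 0.11 topmid [ 0.443 -0.112  0.107] topmed [ 0.443 -0.112  0.107] ext [0.057 0.059 0.096]
tumbler_mid 0.64 [429. 221.] 1160 ztop 0.088 topmid [ 0.453 -0.216  0.085] topmed [ 0.46  -0.229  0.085] ext [0.075 0.078 0.082]
flat_tin_mid 0.71 [320. 257.] 1079 ztop 0.04 topmid 
[... 1808 characters left out ...]
 0.172] topmed [0.434 0.14  0.174] ext [0.021 0.022 0.025]
flat_tin_mid 0.94 [270. 257.] 1197 ztop 0.04 topmid [0.386 0.022 0.036] topmed [0.385 0.021 0.036] ext [0.078 0.081 0.036]
flat_tin_mid 0.26 [302. 162.] 2467 ztop 0.174 topmid [0.436 0.145 0.17 ] topmed [0.435 0.142 0.174] ext [0.258 0.177 0.176]
pivot 0.77 [299. 174.] 4368 ztop 0.16 topmid [0.436 0.144 0.163] topmed [0.434 0.14  0.173] ext [0.25  0.241 0.169]
home_hole 0.62 [300. 175.] 4359 ztop 0.159 topmid [0.436 0.144 0.163] topmed [0.434 0.14  0.173] ext [0.251 0.241 0.169]
1.1 [[ 9.06958782e-01 -4.21219381e-01 -3.15041635e-05]
 [-4.21219382e-01 -9.06958780e-01 -6.22326353e-05]
 [-2.35938556e-06  6.97125994e-05 -9.99999998e-01]]
```

```bash
python3 - <<'E'
import cv2,numpy as np
a=cv2.imread('pics/top0.png'); b=cv2.imread('pics/scene0.png')
cv2.imwrite('pics/v1.png',cv2.resize(a[90:310,200:480],None,fx=2.7,fy=2.7,interpolation=cv2.INTER_CUBIC))
E
```

```text
(no output)
```

View pics/v1.png

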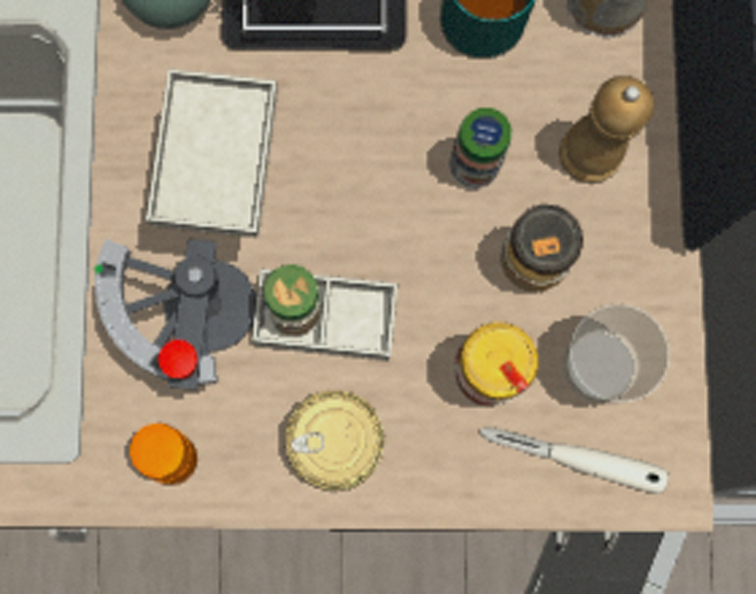

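View pics/scene0.png

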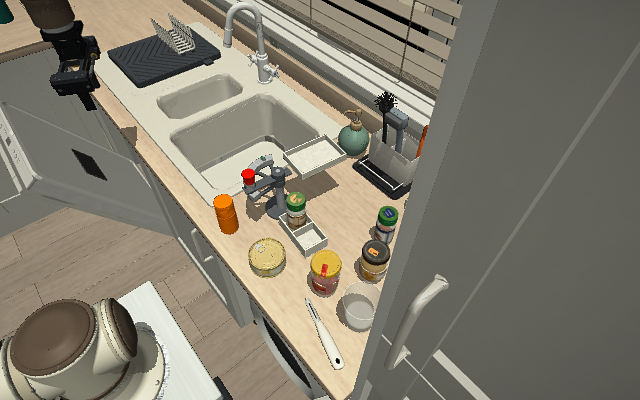

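The top crop shows the loose jar at (484,135), the mill at (622,105), the knob at (178,358), the rack tray at (325,315), the parked shelf at (212,152) and the home hole's green dot at (98,268). The scene view agrees. The orange jar is the decoy. Next I work out the rack geometry.

```bash
cat > b.py <<'E'
from h import *
def rect(q): 
    (c,s,a)=cv2.minAreaRect((q[:,:2]*1000).astype(np.float32)); return np.round(c,1),np.round(s,1),round(a,1)
for n in ['top','scene']:
    p,d,P,E,f,m=cap(n); print(n)
    Q=P.reshape(-1,3); C=p.reshape(-1,3).astype(int); ok=~np.isnan(Q[:,0])
    x,y,z=Q.T
    white=(C.min(1)>110)&(C.max(1)-C.min(1)<45)
    def big(mk):
        k,l,st,c=cv2.connectedComponentsWithStats(mk.reshape(400,640).astype(np.uint8)); j=1+st[1:,4].argmax(); return (l==j).ravel()
    t=big(ok&(z>.027)&(z<.04)&(x>.42)&(x<.56)&(y<.11)&(y>-.05)&white); print('tray',t.sum(),rect(Q[t]))
    s=big(ok&(z>.118)&(z<.152)&(x>.54)&(x<.8)&(y<.27)&(y>.03)&white); print('shelf',s.sum(),rect(Q[s]))
    kn=ok&(C[:,0]>150)&(C[:,1]<60)&(C[:,2]<60)&(z>.169)&(z<.182)&(y>.05); print('knob',kn.sum(),rect(Q[kn]))
    g=ok&(C[:,1]>C[:,0]*1.5)&(C[:,1]>C[:,2]*1.3)&(z>.1)&(z<.13)&(x>.45)&(x<.56)&(y>.15); print('green',g.sum(),Q[g].mean(0))
    j=ok&(C[:,1]>C[:,0]*1.3)&(C[:,1]>C[:,2]*1.3)&(z>.1)&(z<.12)&(abs(y-.06)<.05)&(x<.57);print('placed',rect(Q[j]))
    j=ok&(z>.098)&(z<.115)&(np.hypot(x-.642,y+.106)<.04);print('loose',rect(Q[j]))
    j=ok&(z>.10)&(z<.18)&(np.hypot(x-.652,y+.216)<.05);print('mill',rect(Q[j]),np.nanmax(z[j]), Q[j&(z>.165)].mean(0))
    K=np.array(rect(Q[kn])[0]);S=np.array(rect(Q[s])[0]);T=np.array(rect(Q[t])[0])
    Pv=K+(S-K)*75/181; dd=T-Pv; e=(S-K)
    print('KS',np.hypot(*e),'pivot',Pv,'PT',np.hypot(*dd),'dir -y',np.degrees(np.arctan2(*dd[::-1])),'shelfdir',np.degrees(np.arctan2(*e[::-1])))
E
python3 b.py
```

```text
top
tray 221 (array([497.1,  32.8]), array([123.6,  65.8]), 84.3)
shelf 2244 (array([614. , 126.3]), array([ 92.5, 133.4]), 83.7)
knob 138 (array([434. , 145.7]), array([27.5, 28.3]), 88.0)
green 8 [0.51760354 0.2206605  0.11807376]
placed (array([500.1,  59.9]), array([42.3, 42.6]), 68.2)
loose (array([ 641.2, -104.2]), array([42.3, 45.4]), 88.3)
mill (array([ 653.5, -215.1]), array([48.2, 46.4]), 44.7) 0.17184897294065937 [ 0.65435094 -0.21694035  0.16831478]
KS 181.04242596695394 pivot [508.58563536 137.66132597] PT 105.48847094886113 dir -y -96.25078418326932 shelfdir -6.151466547408944
scene
tray 234 (array([499.5,  30.9]), array([125.5,  66.8]), 83.8)
shelf 1434 (array([615.7, 124.7]), array([ 94.9, 132.5]), 83.5)
knob 103 (array([435. , 144.2]), array([27.4, 27.2]), 87.6)
green 6 [0.51969776 0.22045542 0.1180023 ]
placed (array([503. ,  58.8]), array([43.3, 40. ]), 51.2)
loose (array([ 643.9, -105.6]), array([43.7, 41.5]), 45.1)Traceback (most recent call last):
  File "b.py", line 17, in <module>
    j=ok&(z>.10)&(z<.18)&(np.hypot(x-.652,y+.216)<.05);print('mill',rect(Q[j]),np.nanmax(z[j]), Q[j&(z>.165)].mean(0))
                                                                               ~~~~~~~~~^^^^^^
    res = np.fmax.reduce(a, axis=axis, out=out, **kwargs)
ValueError: zero-size array to reduction operation fmax which has no identity
```

```bash
cat > g.py <<'E'
# usage: g.py x y zgrasp yaw(of tool y) in mm/deg -> tool-frame shift and turn
import sys,numpy as np
from station import r
from scipy.spatial.transform import Rotation as R
x,y,z,a=map(float,sys.argv[1:5]); s=r.sense(); M=np.array(s['ee_rot'])
a=np.radians(a); Y=np.array([np.cos(a),np.sin(a),0]); Z=np.array([0,0,-1.]); T=np.stack([np.cross(Y,Z),Y,Z],1)
d=np.array([x,y,z+164])-np.array(s['tcp_pos'])*1000
print('shift',(M.T@d).round(1),'turn',R.from_matrix(M.T@T).as_rotvec(degrees=True).round(1),'t',s['time_s'],'F',np.round(s['wrist_force'],1),'w',round(s['gripper_width'],3),'gf',round(s['gripper_force'],1),'j',np.round(s['joints'],0))
E
python3 g.py 642.5 -105 241 173.85
```

```text
shift [ 6.270e+02  4.496e+02 -2.000e-01] turn [ 0.  -0.  71.2] t 1.2 F [ 0.7 -1.2  0.1] w 1.003 gf 0.0 j [ 80.  22.   0.   0. -68. -15.]
```

```bash
python3 -m creep '[[0.5,627,450,0,0,0,71],[0.5,627,450,0,0,0,71],[0.5,627,450,0,0,0,71],[0.5,627,450,0,0,0,71],[0.5,627,450,0,0,0,71],[0.5,627,450,0,0,0,71],[0.5,627,450,0,0,0,71],[0.5,627,450,0,0,0,71]]'; python3 g.py 642.5 -105 241 173.85
```

```text
time_s: 1.87
tcp_pos: [0.4274, 0.2746, 0.4052]
ee_rot: [[0.13, -0.992, 0.001], [-0.992, -0.13, 0.001], [-0.001, -0.001, -1.0]]
wrist_force: [0.4, -0.0, 0.0]
gripper_width: 0.752
gripper_force: 0.0
shift [ 4.043e+02 -1.639e+02  1.000e-01] turn [-0.   0.  13.6] t 1.8667 F [ 0.4 -0.   0. ] w 0.752 gf 0.0 j [ 51.  11. -16.   0. -64. -44.]
```

```bash
python3 -m creep '[[0.5,404,-164,0,0,0,13.6],[0.5,404,-164,0,0,0,13.6],[0.5,404,-164,0,0,0,13.6],[0.5,404,-164,0,0,0,13.6],[0.5,404,-164,0,0,0,13.6],[0.5,404,-164,0,0,0,13.6],[0.5,404,-164,0,0,0,13.6],[0.5,404,-164,0,0,0,13.6]]' >/dev/null; python3 g.py 642.5 -105 241 173.85
```

```text
shift [ 85.  -57.7   0.1] turn [-0.   0.   0.3] t 2.5333 F [0.2 0.7 0.5] w 0.747 gf 0.0 j [ 14.  19.  -4.   0. -67. -20.]
```

```bash
python3 -m creep '[[0.5,85,-58,0,0,0,0.3],[0.5,85,-58,0,0,0,0.3],[0.5,85,-58,0,0,0,0.3],[0.5,85,-58,0,0,0,0.3],[0.5,85,-58,0,0,0,0.3],[0.5,85,-58,0,0,0,0.3]]' >/dev/null; python3 g.py 642.5 -105 90 173.85; python3 - <<'E'
from h import *
p,d,P,E,f,m=cap('wrist'); save('w1',p)
for t in ['loose_jar_mid','mill_mid']:
  for o in vision.cut_out('wrist',t)[:3]:
    q=P[o['region']];q=q[~np.isnan(q[:,0])]
    if len(q)==0: continue
    zt=np.percentile(q[:,2],95);tp=q[q[:,2]>zt-.008]; c,s,a=cv2.minAreaRect((tp[:,:2]*1000).astype(np.float32)); print(t,o['conf'],zt,np.round(c,1),np.round(s,1))
E
```

```text
shift [  2.3  -0.9 150.6] turn [0. 0. 0.] t 3.0333 F [ 0.4 -0.4  0.1] w 0.748 gf 0.0 j [  5.  25.   4.  -0. -70. -11.]
loose_jar_mid 0.71 0.10742734333889468 [ 644.2 -107.1] [43.5 43.4]
mill_mid 0.56 0.16865423758289802 [ 656.7 -218.5] [13.9 14.2]
```

View pics/w1.png

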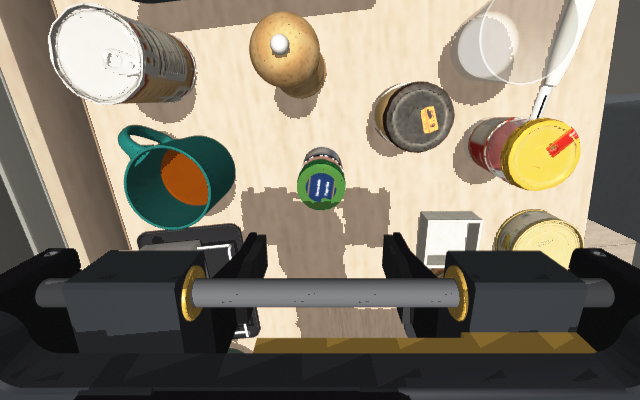

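The wrist view shows the jar cap at (322,185), between the open fingers. All three cameras agree on about (643,-106). Descending to grasp.

```bash
python3 -m creep '[[0.5,3.5,-1.5,40,0,0,0],[0.5,3.5,-1.5,80,0,0,0],[0.5,3.5,-1.5,110,0,0,0],[0.5,3.5,-1.5,135,0,0,0],[0.5,3.5,-1.5,150,0,0,0],[0.5,3.5,-1.5,150,0,0,0],[0.5,3.5,-1.5,150,0,0,0]]' ; python3 -m creep '[[-1,0,0,0,0,0,0],[-1,0,0,0,0,0,0],[-1,0,0,0,0,0,0],[-1,0,0,0,0,0,0],[-1,0,0,0,0,0,0],[-1,0,0,0,0,0,0]]';python3 g.py 494.9 2.6 226 173.85
```

```text
time_s: 3.77
tcp_pos: [0.6433, -0.1057, 0.2547]
ee_rot: [[-0.105, -0.994, -0.001], [-0.994, 0.105, -0.0], [0.001, 0.001, -1.0]]
wrist_force: [0.9, -0.2, -0.0]
gripper_width: 0.75
gripper_force: 0.0
time_s: 4.27
tcp_pos: [0.6436, -0.1066, 0.256]
ee_rot: [[-0.106, -0.994, 0.002], [-0.994, 0.106, -0.0], [-0.0, -0.002, -1.0]]
wrist_force: [-0.3, 1.0, 2.7]
gripper_width: 0.51
gripper_force: 30.0
shift [ -92.8  159.2 -134.3] turn [-0.1  0.   0.1] t 4.2667 F [-0.3  1.   2.7] w 0.51 gf 30.0 j [  5.  32.  -6.   0. -52. -11.]
```

```bash
python3 -m creep '[[-1,0,0,-30,0,0,0],[-1,0,0,-65,0,0,0],[-1,0,0,-105,0,0,0],[-1,-15,25,-134,0,0,0],[-1,-35,60,-134,0,0,0],[-1,-55,94,-134,0,0,0],[-1,-74,127,-134,0,0,0],[-1,-93,159,-134,0,0,0]]' ; python3 -m creep '[[-1,0,0,0,0,0,0],[-1,0,0,0,0,0,0],[-1,0,0,0,0,0,0]]' >/dev/null;python3 g.py 494.9 2.6 98 173.85
cat > c.py <<'E'
from h import *
import sys
p,d,P,E,f,m=cap('top'); save(sys.argv[1],cv2.resize(p[90:310,200:480],None,fx=2.7,fy=2.7))
p,d,P,E,f,m=cap('scene'); save(sys.argv[1]+'s',cv2.resize(p[100:350,180:460],None,fx=2.3,fy=2.3))
E
python3 c.py p1
```

```text
time_s: 4.93
tcp_pos: [0.493, 0.0033, 0.3882]
ee_rot: [[-0.108, -0.994, -0.001], [-0.994, 0.108, 0.0], [-0.0, 0.001, -1.0]]
wrist_force: [1.3, 1.8, -0.9]
gripper_width: 0.507
gripper_force: 30.0
shift [  0.4   0.2 126.9] turn [-0.   0.   0.1] t 5.1833 F [-0.1 -0.6 -1.4] w 0.509 gf 30.0 j [ 19.  10. -19.   0. -61. -25.]
```

View pics/p1s.png

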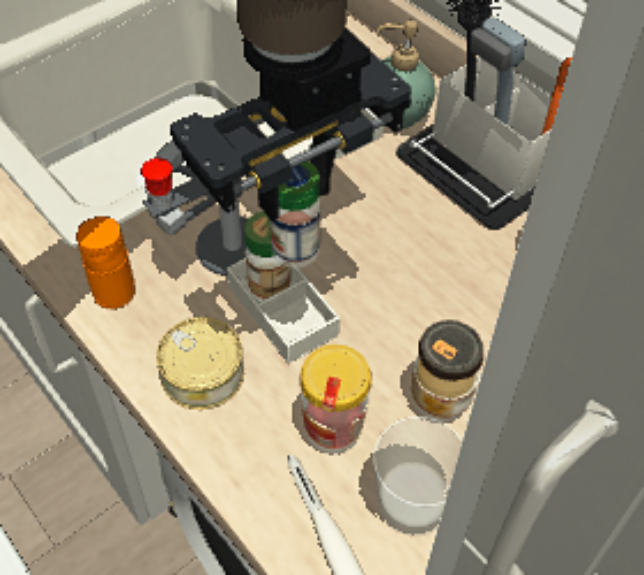

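The jar hangs upright in the hand at (297,215), above the free cell. Lowering it.

```bash
python3 -m creep '[[-1,0,0,30,0,0,0],[-1,0,0,60,0,0,0],[-1,0,0,85,0,0,0],[-1,0,0,98,0,0,0],[-1,0,0,106,0,0,0],[-1,0,0,113,0,0,0],[-1,0,0,118,0,0,0],[-1,0,0,121,0,0,0]]' ; python3 -m creep '[[-1,0,0,2,0,0,0],[-1,0,0,4,0,0,0],[-1,0,0,5,0,0,0],[-1,0,0,5,0,0,0]]';python3 g.py 494.9 2.6 98 173.85
```

```text
time_s: 5.95
tcp_pos: [0.4956, 0.0027, 0.2676]
ee_rot: [[-0.107, -0.994, 0.001], [-0.994, 0.107, 0.0], [-0.0, -0.001, -1.0]]
wrist_force: [0.2, -0.8, -1.5]
gripper_width: 0.509
gripper_force: 30.0
time_s: 6.28
tcp_pos: [0.4951, 0.0029, 0.263]
ee_rot: [[-0.106, -0.994, 0.001], [-0.994, 0.106, 0.0], [-0.0, -0.001, -1.0]]
wrist_force: [0.7, 0.1, -2.0]
gripper_width: 0.507
gripper_force: 30.0
shift [0.3 0.2 1. ] turn [-0.  0.  0.] t 6.2833 F [ 0.7  0.1 -2. ] w 0.507 gf 30.0 j [ 19.  19. -28.  -0. -43. -25.]
```

```bash
python3 -m creep '[[-1,0,0,1.5,0,0,0],[-1,0,0,2,0,0,0],[0.45,0,0,2,0,0,0],[0.45,0,0,2,0,0,0],[0.45,0,0,2,0,0,0],[0.45,0,0,2,0,0,0]]';python3 -m creep '[[0.45,0,0,-20,0,0,0],[0.45,0,0,-50,0,0,0],[0.45,0,0,-85,0,0,0],[0.45,0,0,-120,0,0,0],[0.45,0,0,-135,0,0,0],[0.45,0,0,-135,0,0,0]]'; python3 g.py 434.5 145 212 173.85
sed -i "s/^    K=np/    continue\n    K=np/" b.py; python3 b.py 2>&1 | grep -v Err
```

```text
time_s: 6.78
tcp_pos: [0.4951, 0.0028, 0.2608]
ee_rot: [[-0.106, -0.994, 0.0], [-0.994, 0.106, 0.0], [-0.0, -0.0, -1.0]]
wrist_force: [0.1, -0.4, 0.1]
gripper_width: 0.694
gripper_force: 0.0
time_s: 7.28
tcp_pos: [0.4959, 0.0029, 0.4003]
ee_rot: [[-0.106, -0.994, 0.01], [-0.994, 0.106, 0.002], [-0.003, -0.009, -1.0]]
wrist_force: [0.1, -0.2, -1.3]
gripper_width: 0.725
gripper_force: 0.0
shift [-134.7   76.3   24. ] turn [-0.5  0.2  0.1] t 7.2833 F [ 0.1 -0.2 -1.3] w 0.725 gf 0.0 j [ 19.   9. -18.   0. -62. -25.]
b.py:14: RuntimeWarning: Mean of empty slice.
  g=ok&(C[:,1]>C[:,0]*1.5)&(C[:,1]>C[:,2]*1.3)&(z>.1)&(z<.13)&(x>.45)&(x<.56)&(y>.15); print('green',g.sum(),Q[g].mean(0))
  ret = um.true_divide(
top
tray 11 (array([484.8,  93.6]), array([24.3,  2.7]), 0.9)
shelf 684 (array([649. , 122.4]), array([92.7, 61.3]), 84.6)
knob 9 (array([437.1, 133.3]), array([12.9,  2.3]), 23.0)
green 0 [nan nan nan]
placed (array([497.9,  45.7]), array([63.9, 43.8]), 79.3)
loose (array([0., 0.]), array([0., 0.]), 0.0)
mill (array([ 653.4, -215.3]), array([48.2, 46.6]), 46.5) 0.17028608738596218 [ 0.65448505 -0.21717007  0.16766607]
scene
tray 165 (array([499.4,  30.2]), array([123.5,  65.7]), 84.5)
shelf 98 (array([579.1,  94. ]), array([23.7, 55.7]), 84.3)
knob 100 (array([434.9, 144.4]), array([24.7, 28.3]), 32.3)
green 0 [nan nan nan]
placed (array([501. ,  41.9]), array([68.9, 43.4]), 82.9)
loose (array([0., 0.]), array([0., 0.]), 0.0)
Traceback (most recent call last):
  File "b.py", line 17, in <module>
    j=ok&(z>.10)&(z<.18)&(np.hypot(x-.652,y+.216)<.05);print('mill',rect(Q[j]),np.nanmax(z[j]), Q[j&(z>.165)].mean(0))
                                                                               ~~~~~~~~~^^^^^^
```

```bash
python3 -m creep '[[0.4,-37,20,0,0,0,0],[0.4,-72,40,0,0,0,0],[0.4,-105,60,0,0,0,0],[0.4,-135,76,0,0,0,0],[0.4,-135,76,15,0,0,0],[0.4,-135,76,24,0,0,0],[0.4,-135,76,24,0,0,0],[0.4,-135,76,24,0,0,0]]';python3 g.py 434.7 145 161.5 173.85
python3 - <<'E'
from h import *
p,d,P,E,f,m=cap('wrist'); 
C=p.astype(int); k=(C[...,0]>120)&(C[...,1]<70)&(C[...,2]<70)&(P[...,2]>.165)&(P[...,2]<.185)
q=P[k]; print('knob wrist',len(q),cv2.minAreaRect((q[:,:2]*1000).astype(np.float32)))
p,d,P,E,f,m=cap('top'); C=p.astype(int)
for z0,c0 in ((.11,(500,60)),(.11,(495,3))):
    k=(C[...,1]>C[...,0]*1.3)&(C[...,1]>C[...,2]*1.3)&(abs(P[...,2]-z0)<.015)&(np.hypot(P[...,0]-c0[0]/1e3,P[...,1]-c0[1]/1e3)<.03)
    q=P[k]; print('jar',len(q),q[:,2].max() if len(q) else 0,cv2.minAreaRect((q[:,:2]*1000).astype(np.float32)) if len(q) else 0)
E
```

```text
time_s: 8.05
tcp_pos: [0.4339, 0.1445, 0.3703]
ee_rot: [[-0.107, -0.994, -0.003], [-0.994, 0.107, -0.003], [0.003, 0.003, -1.0]]
wrist_force: [1.0, 0.5, 0.4]
gripper_width: 0.699
gripper_force: 0.0
shift [-0.7 -0.9 44.8] turn [ 0.2 -0.2 -0. ] t 8.05 F [1.  0.5 0.4] w 0.699 gf 0.0 j [ 39.   7. -25.   0. -58. -45.]
knob wrist 1788 ((436.26312255859375, 145.4425048828125), (30.00326156616211, 29.804561614990234), 42.96538543701172)
jar 130 0.1162373202719662 ((501.0087585449219, 59.28705596923828), (41.1345100402832, 44.643314361572266), 77.46770477294922)
jar 191 0.11681659483001483 ((492.58599853515625, 3.5244693756103516), (42.967010498046875, 42.87220001220703), 0.2895219922065735)
```

```bash
python3 -m creep '[[0.4,-0.5,-1.5,15,0.2,-0.2,0],[0.4,-0.5,-1.5,28,0.2,-0.2,0],[0.4,-0.5,-1.5,36,0.2,-0.2,0],[0.4,-0.5,-1.5,40,0.2,-0.2,0],[0.4,-0.5,-1.5,40,0.2,-0.2,0],[0.4,-0.5,-1.5,40,0.2,-0.2,0]]';python3 g.py 434.9 145 161.5 173.85
```

```text
time_s: 8.65
tcp_pos: [0.4358, 0.1453, 0.3321]
ee_rot: [[-0.107, -0.994, 0.004], [-0.994, 0.107, 0.003], [-0.004, -0.004, -1.0]]
wrist_force: [-0.4, 0.2, 0.9]
gripper_width: 0.703
gripper_force: 0.0
shift [0.5 0.8 6.6] turn [-0.2  0.2  0. ] t 8.65 F [-0.4  0.2  0.9] w 0.703 gf 0.0 j [ 39.  10. -28.   0. -52. -45.]
```

```bash
python3 -m creep '[[0.4,0,0.5,4,-0.2,0.2,0],[0.4,0,0.5,6,-0.2,0.2,0],[-1,0,0.5,6,-0.2,0.2,0],[-1,0,0.5,6,-0.2,0.2,0],[-1,0,0.5,6,-0.2,0.2,0],[-1,0,0.5,6,-0.2,0.2,0],[-1,0,0.5,6,-0.2,0.2,0],[-1,0,0.5,6,-0.2,0.2,0]]';python3 g.py 434.9 145 161.5 173.85
```

```text
time_s: 9.32
tcp_pos: [0.4354, 0.1457, 0.3261]
ee_rot: [[-0.106, -0.994, 0.002], [-0.994, 0.106, 0.001], [-0.001, -0.002, -1.0]]
wrist_force: [8.3, -0.1, -2.9]
gripper_width: 0.332
gripper_force: 4.1
shift [0.8 0.4 0.6] turn [-0.1  0.1  0.1] t 9.3167 F [ 8.3 -0.1 -2.9] w 0.332 gf 4.1 j [ 39.  10. -29.   0. -51. -45.]
```

```bash
python3 -m creep '[[-1,0,0,0,0,0,0],[-1,0,0,0,0,0,0],[-1,0,0,0,0,0,0]]';python3 -m creep '[[-1,0,0,-4,0,0,0],[-1,0,0,-8,0,0,0],[-1,0,0,-12,0,0,0],[-1,0,0,-16,0,0,0],[-1,0,0,-16,0,0,0],[-1,0,0,-16,0,0,0]]';python3 g.py 434.9 145 177.5 173.85
```

```text
time_s: 9.57
tcp_pos: [0.4357, 0.1458, 0.3261]
ee_rot: [[-0.106, -0.994, 0.003], [-0.994, 0.106, 0.001], [-0.001, -0.002, -1.0]]
wrist_force: [5.8, -0.9, -1.7]
gripper_width: 0.311
gripper_force: 30.1
time_s: 10.07
tcp_pos: [0.4356, 0.1457, 0.3412]
ee_rot: [[-0.107, -0.994, 0.002], [-0.994, 0.107, 0.001], [-0.001, -0.002, -1.0]]
wrist_force: [6.9, -0.2, -8.5]
gripper_width: 0.315
gripper_force: 30.5
shift [ 0.8  0.6 -0.3] turn [-0.1  0.1  0. ] t 10.0667 F [ 6.9 -0.2 -8.5] w 0.315 gf 30.5 j [ 39.   9. -27.   0. -53. -45.]
```

```bash
cat > arc.py <<'E'
import sys,numpy as np
from station import r
s=r.sense();M=np.array(s['ee_rot']);p=np.array(s['tcp_pos'])*1000
px,py=float(sys.argv[1]),float(sys.argv[2])
a0=np.degrees(np.arctan2(p[1]-py,p[0]-px));print('now',a0,np.hypot(p[1]-py,p[0]-px))
for a in map(float,sys.argv[3:]):
    q=np.array([px+75*np.cos(np.radians(a)),py+75*np.sin(np.radians(a)),p[2]])-p; print(a,(M.T@q).round(1)[:2])
E
python3 arc.py 510.3 137.2 168 160 152 144 136 128 120 112 104 98 92 88 84
```

```text
now 173.5090291418155 75.22317681493504
168.0 [-7.2 -0.6]
160.0 [-17.5  -2.4]
152.0 [-27.5  -5.6]
144.0 [-36.9 -10.2]
136.0 [-45.6 -16. ]
128.0 [-53.4 -23. ]
120.0 [-60.1 -31. ]
112.0 [-65.7 -39.9]
104.0 [-69.9 -49.4]
98.0 [-72.2 -56.9]
92.0 [-73.8 -64.6]
88.0 [-74.3 -69.8]
84.0 [-74.5 -75.1]
```

```bash
python3 -m creep '[[-1,-7,-0.6,0,0,0,0],[-1,-17.5,-2.4,0,0,0,0],[-1,-27.5,-5.6,0,0,0,0],[-1,-37,-10,0,0,0,0],[-1,-45.5,-16,0,0,0,0],[-1,-53.5,-23,0,0,0,0],[-1,-60,-31,0,0,0,0],[-1,-60,-31,0,0,0,0]]';python3 arc.py 510.3 137.2 112 104 98 92 88 84
```

```text
time_s: 10.73
tcp_pos: [0.4727, 0.2021, 0.3397]
ee_rot: [[-0.107, -0.994, -0.003], [-0.994, 0.107, -0.002], [0.003, 0.003, -1.0]]
wrist_force: [2.0, -1.2, -8.1]
gripper_width: 0.313
gripper_force: 30.6
now 120.09499785295922 75.04351504545188
112.0 [-5.6 -9. ]
104.0 [ -9.9 -18.5]
98.0 [-12.2 -26. ]
92.0 [-13.7 -33.7]
88.0 [-14.3 -38.9]
84.0 [-14.5 -44.2]
```

```bash
python3 -m creep '[[-1,-5.6,-9,0,0,0,0],[-1,-10,-18.5,0,0,0,0],[-1,-12.2,-26,0,0,0,0],[-1,-13.7,-33.7,0,0,0,0],[-1,-14.3,-39,0,0,0,0],[-1,-14.5,-44,0,0,0,0],[-1,-14.5,-44,0,0,0,0],[-1,-14.5,-44,0,0,0,0]]';python3 arc.py 510.3 137.2 84
cat > s.py <<'E'
from h import *
import sys
for n in ['top','scene']:
    p,d,P,E,f,m=cap(n); save(sys.argv[1]+n,p)
    C=p.astype(int);x,y,z=np.moveaxis(P,-1,0)
    k=(C.min(-1)>100)&(C.max(-1)-C.min(-1)<45)&(z>.118)&(z<.152)&(x>.42)&(x<.58)&(y<.12)&(y>-.06)
    c,l,st,ct=cv2.connectedComponentsWithStats(k.astype(np.uint8)); k=l==1+st[1:,4].argmax()
    q=P[k]; print(n,k.sum(),'shelf',cv2.minAreaRect((q[:,:2]*1000).astype(np.float32)))
    g=(C[...,0]>150)&(C[...,1]<60)&(C[...,2]<60)&(z>.165)&(z<.205)&(y>.05); q=P[g]
    if len(q)>3: print('knob',len(q),np.median(q[:,2]),cv2.minAreaRect((q[:,:2]*1000).astype(np.float32)))
E
python3 s.py s1
```

```text
time_s: 11.4
tcp_pos: [0.518, 0.2118, 0.3419]
ee_rot: [[-0.107, -0.994, 0.001], [-0.994, 0.107, 0.001], [-0.001, -0.001, -1.0]]
wrist_force: [-0.2, 1.2, -9.8]
gripper_width: 0.311
gripper_force: 30.6
now 84.12248091702011 74.97273615475221
84.0 [-0.  -0.2]
top 2419 shelf ((497.92120361328125, 32.67882537841797), (131.7841796875, 92.63103485107422), 84.55332946777344)
knob 8 0.1906954054828367 ((517.5584106445312, 200.54708862304688), (2.2676141262054443, 8.847410202026367), 86.70161437988281)
scene 1889 shelf ((500.567138671875, 31.515350341796875), (134.38104248046875, 93.08435821533203), 84.78433990478516)
knob 13 0.1893015635383153 ((516.196044921875, 202.2027130126953), (4.106273174285889, 22.81688117980957), 83.54607391357422)
```

```bash
python3 -m creep '[[-1,0,-0.7,0,0,0,0],[-1,0,-0.7,3,0,0,0],[-1,0,-0.7,6,0,0,0],[-1,0,-0.7,8,0,0,0],[-1,0,-0.7,10,0,0,0],[-1,0,-0.7,10,0,0,0]]';python3 arc.py 510.3 137.2 84
```

```text
time_s: 12.0
tcp_pos: [0.5182, 0.2118, 0.3316]
ee_rot: [[-0.106, -0.994, 0.0], [-0.994, 0.106, 0.0], [-0.0, -0.0, -1.0]]
wrist_force: [-0.6, 2.8, -6.0]
gripper_width: 0.311
gripper_force: 30.6
now 83.97984396988382 74.98912361179632
84.0 [-0.  0.]
```

```bash
python3 -m creep '[[-1,0,0,2,0,0,0],[-1,0,0,4,0,0,0],[-1,0,0,5,0,0,0],[-1,0,0,5,0,0,0]]';python3 -m creep '[[0.4,0,0,0,0,0,0],[0.4,0,0,0,0,0,0],[0.4,0,0,0,0,0,0],[0.4,0,0,0,0,0,0],[0.4,0,0,-10,0,0,0],[0.4,0,0,-30,0,0,0],[0.4,0,0,-60,0,0,0],[0.4,0,0,-60,0,0,0]]';python3 s.py s2; python3 g.py 560 100 330 173.85
```

```text
time_s: 12.33
tcp_pos: [0.5183, 0.2117, 0.3269]
ee_rot: [[-0.106, -0.994, 0.001], [-0.994, 0.106, 0.0], [-0.0, -0.001, -1.0]]
wrist_force: [-0.5, 2.3, -6.0]
gripper_width: 0.313
gripper_force: 30.5
time_s: 13.0
tcp_pos: [0.5196, 0.212, 0.394]
ee_rot: [[-0.105, -0.994, 0.012], [-0.994, 0.105, 0.005], [-0.006, -0.011, -1.0]]
wrist_force: [0.3, 0.1, 1.2]
gripper_width: 0.691
gripper_force: 0.0
top 2423 shelf ((497.84991455078125, 32.79220199584961), (132.11080932617188, 92.26532745361328), 84.26397705078125)
knob 36 0.17349768511031005 ((518.853759765625, 207.9529266357422), (22.604286193847656, 17.142126083374023), 70.3910140991211)
scene 1890 shelf ((500.06640625, 31.271739959716797), (134.27830505371094, 92.59111022949219), 84.29600524902344)
knob 37 0.1738444451704828 ((516.2283325195312, 206.1214599609375), (22.099559783935547, 26.540584564208984), 82.43536376953125)
shift [ 106.1  -53.7 -104.9] turn [-0.2  0.2  0. ] t 13.1 F [-0.6 -0.8 -0.6] w 0.699 gf 0.0 j [ 39.  16. -10.   0. -63. -45.]
```

```bash
python3 - <<'E'
from h import *
print(np.round(vision.camera_model('wrist')['mount'],3))
p,d,P,E,f,m=cap('top');x,y,z=np.moveaxis(P,-1,0)
k=(z>.15)&(y<-.24)&(x>.4)&(x<.8); print(y[k].max() if k.any() else None, k.sum())
for yy in np.arange(-.34,-.24,.01):
    k=(abs(y-yy)<.005)&(x>.5)&(x<.8); print(round(yy,3),k.sum(),np.nanmax(z[k]) if k.any() else None)
E
python3 g.py 655 -217 235 173.85
```

```text
[[-0.    -0.955 -0.297  0.081]
 [ 1.    -0.    -0.001  0.   ]
 [ 0.001 -0.297  0.955  0.019]
 [ 0.     0.     0.     1.   ]]
-0.3035671487226038 34050
-0.34 0 None
-0.33 0 None
-0.32 11690 0.7212098781286762
-0.31 11779 0.7224770297136502
-0.3 2239 0.17988316773713664
-0.29 455 0.0055174789830132465
-0.28 452 0.00582662267374956
-0.27 407 0.11115795062256684
-0.26 390 0.11025791774489213
-0.25 395 0.11127448426321651
-0.24 391 0.14958135926103266
shift [ 411.3 -181.9  -11.6] turn [-0.1  0.1  0. ] t 13.15 F [-0.3  0.1 -1.2] w 0.699 gf 0.0 j [ 39.  16. -10.  -0. -63. -45.]
```

```bash

python3 -m creep '[[0.5,0,0,-12,0,0,-7],[0.5,0,0,-12,0,0,-14],[0.5,0,0,-12,0,0,-21],[0.5,0,0,-12,0,0,-28],[0.5,0,0,-12,0,0,-35],[0.5,0,0,-12,0,0,-42],[0.5,0,0,-12,0,0,-49],[0.5,0,0,-12,0,0,-56]]' >/dev/null
python3 -m creep '[[0.5,0,0,0,0,0,-7],[0.5,0,0,0,0,0,-14],[0.5,0,0,0,0,0,-21],[0.5,0,0,0,0,0,-28],[0.5,0,0,0,0,0,-35],[0.5,0,0,0,0,0,-42],[0.5,0,0,0,0,0,-49],[0.5,0,0,0,0,0,-56]]' >/dev/null
python3 g.py 655 -217 235 -14
```

```text
shift [ 11.8 449.6  -0.9] turn [ -0.    0.2 -59.8] t 14.4833 F [-0.1 -0.5  0.3] w 0.75 gf 0.0 j [ 39.  16. -10.  -0. -65.  67.]
```

```bash

python3 -m creep '[[0.5,1,38,0,0,0,-7],[0.5,2,76,0,0,0,-14],[0.5,3,114,0,0,0,-21],[0.5,4,152,0,0,0,-28],[0.5,5,190,0,0,0,-35],[0.5,6,228,0,0,0,-42],[0.5,7,266,0,0,0,-49],[0.5,8,304,0,0,0,-56]]' 
python3 g.py 655 -217 235 -14
```

```text
time_s: 15.15
tcp_pos: [0.6085, -0.0782, 0.3978]
ee_rot: [[0.352, 0.936, -0.002], [0.936, -0.352, -0.0], [-0.001, -0.002, -1.0]]
wrist_force: [0.6, -0.3, 0.3]
gripper_width: 0.749
gripper_force: 0.0
shift [-113.6   92.4   -1.3] turn [-0.1  0.1 -6.6] t 15.15 F [ 0.6 -0.3  0.3] w 0.749 gf 0.0 j [  8.  21.  -2.  -0. -67. 152.]
```

```bash

python3 -m creep '[[0.5,-28,23,0,0,0,-3],[0.5,-56,46,0,0,0,-6],[0.5,-84,69,0,0,0,-6.6],[0.5,-105,85,0,0,0,-6.6],[0.5,-113.5,92.5,0,0,0,-6.6],[0.5,-113.5,92.5,0,0,0,-6.6]]' >/dev/null
python3 - <<'E'
from h import *
p,d,P,E,f,m=cap('wrist'); save('w2',p); x,y,z=np.moveaxis(P,-1,0)
k=(np.hypot(x-.655,y+.217)<.045)&(z>.12)
q=P[k];print(k.sum(),cv2.minAreaRect((q[:,:2]*1000).astype(np.float32)),z[k].max(),P[k&(z>.164)].mean(0))
E
python3 g.py 655 -217 142 -14
```

```text
37551 ((656.4324340820312, -211.22393798828125), (55.24779510498047, 87.3362045288086), 75.66258239746094) 0.3313202283944511 [ 0.66081775 -0.19564448  0.30579143]
shift [-0.5  1.2 91.1] turn [-0.2  0.  -0.5] t 15.7 F [0.3 0.7 0.9] w 0.755 gf 0.0 j [ -5.  29.  10.  -0. -72. 170.]
```

View pics/w2.png

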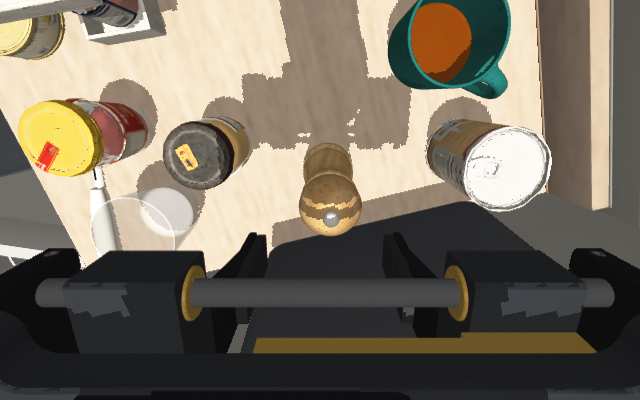

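The mill head is at (330,205), between the fingers and clear of its neighbours. Descending.

```bash

python3 -m creep '[[0.6,-0.5,2,30,-0.2,0,0],[0.6,-0.5,2,55,-0.2,0,0],[0.6,-0.5,2,75,-0.2,0,0],[0.6,-0.5,2,86,-0.2,0,0],[0.6,-0.5,2,91,-0.2,0,0],[0.6,-0.5,2,91,-0.2,0,0]]'
python3 -m creep '[[-1,0,0,0,0,0,0],[-1,0,0,0,0,0,0],[-1,0,0,0,0,0,0],[-1,0,0,0,0,0,0],[-1,0,0,0,0,0,0],[-1,0,0,0,0,0,0]]'; python3 g.py 498.5 32 295 -14
```

```text
time_s: 16.2
tcp_pos: [0.656, -0.2153, 0.307]
ee_rot: [[0.246, 0.969, 0.001], [0.969, -0.246, -0.001], [-0.0, 0.002, -1.0]]
wrist_force: [0.0, -0.1, -0.6]
gripper_width: 0.797
gripper_force: 0.0
time_s: 16.7
tcp_pos: [0.6564, -0.2165, 0.3089]
ee_rot: [[0.248, 0.969, 0.006], [0.969, -0.248, -0.002], [-0.0, 0.006, -1.0]]
wrist_force: [0.7, -0.6, 2.5]
gripper_width: 0.541
gripper_force: 30.0
shift [ 201.6 -213.6 -151.4] turn [ 0.3  0.  -0.3] t 16.7 F [ 0.7 -0.6  2.5] w 0.541 gf 30.0 j [ -5.  32.   3.   0. -61. 170.]
```

```bash

python3 -m creep '[[-1,0,0,-20,0,0,0],[-1,0,0,-50,0,0,0],[-1,0,0,-85,0,0,0],[-1,0,0,-120,0,0,0],[-1,0,0,-150,0,0,0],[-1,0,0,-165,0,0,0],[-1,20,-21,-170,0,0,0],[-1,45,-48,-170,0,0,0]]'
python3 g.py 498.5 32 315 -14
```

```text
time_s: 17.37
tcp_pos: [0.6205, -0.1617, 0.4777]
ee_rot: [[0.251, 0.968, 0.005], [0.968, -0.251, -0.001], [0.001, 0.005, -1.0]]
wrist_force: [0.7, 1.7, -2.5]
gripper_width: 0.546
gripper_force: 30.0
shift [ 156.8 -166.7   -2.1] turn [ 0.3 -0.  -0.6] t 17.3667 F [ 0.7  1.7 -2.5] w 0.546 gf 30.0 j [ -0.  21.  10.   0. -78. 166.]
```

```bash

python3 -m creep '[[-1,23,-25,0,0,0,0],[-1,47,-50,0,0,0,0],[-1,71,-75,0,0,0,0],[-1,95,-101,0,0,0,0],[-1,118,-125,0,0,0,0],[-1,136,-145,0,0,0,0],[-1,149,-158,0,0,0,0],[-1,157,-166.5,0,0,0,0]]' >/dev/null
python3 -m creep '[[-1,0,0,0,0,0,0],[-1,0,0,0,0,0,0]]' >/dev/null
python3 g.py 498.5 32 274 -14; python3 c.py p2
```

```text
shift [-0.5  0.9 38.9] turn [ 0.2  0.  -0.3] t 18.2 F [-0.9 -1.  -2.1] w 0.539 gf 30.0 j [ 22.   7. -10.   0. -73. 143.]
```

View pics/p2s.png

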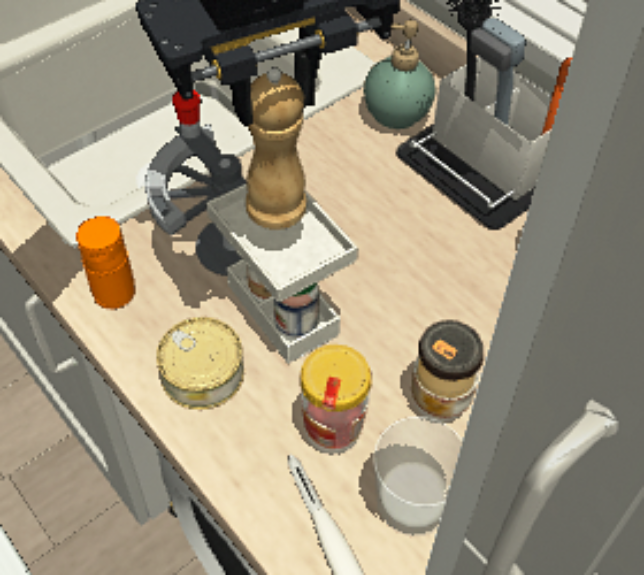

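The mill hangs upright at (277,150), above the locked shelf. Lowering it gently.

```bash

python3 -m creep '[[-1,-0.5,1,12,0,0,0],[-1,-0.5,1,22,0,0,0],[-1,-0.5,1,29,0,0,0],[-1,-0.5,1,33,0,0,0],[-1,-0.5,1,36,0,0,0],[-1,-0.5,1,38,0,0,0],[-1,-0.5,1,38,0,0,0]]'; python3 g.py 498.5 32 273 -14
```

```text
time_s: 18.88
tcp_pos: [0.4988, 0.0318, 0.4387]
ee_rot: [[0.248, 0.969, 0.003], [0.969, -0.248, -0.001], [-0.0, 0.003, -1.0]]
wrist_force: [0.0, -0.4, -1.4]
gripper_width: 0.54
gripper_force: 30.0
shift [ 0.1 -0.3  1.7] turn [ 0.2  0.  -0.4] t 18.8833 F [ 0.  -0.4 -1.4] w 0.54 gf 30.0 j [ 22.   8. -14.   0. -68. 143.]
```

```bash

python3 -m creep '[[-1,0,0,1,0,0,0],[-1,0,0,1.5,0,0,0],[-1,0,0,1.5,0,0,0]]'; python3 g.py 498.5 32 273 -14
```

```text
time_s: 19.13
tcp_pos: [0.4987, 0.0319, 0.4378]
ee_rot: [[0.248, 0.969, 0.004], [0.969, -0.248, -0.001], [0.0, 0.004, -1.0]]
wrist_force: [-0.2, 1.0, -2.2]
gripper_width: 0.537
gripper_force: 30.0
shift [ 0.  -0.3  0.8] turn [ 0.2 -0.  -0.3] t 19.1333 F [-0.2  1.  -2.2] w 0.537 gf 30.0 j [ 22.   8. -14.   0. -68. 143.]
```

```bash

python3 -m creep '[[-1,0,0,0.8,0,0,0],[-1,0,0,1.5,0,0,0],[-1,0,0,1.5,0,0,0]]' | grep -E "tcp|wrist"; python3 -m creep '[[-1,0,0,0.8,0,0,0],[-1,0,0,1.5,0,0,0],[-1,0,0,1.5,0,0,0]]'| grep -E "tcp|wrist"
```

```text
tcp_pos: [0.4989, 0.0319, 0.4368]
wrist_force: [-0.5, -0.8, 1.9]
tcp_pos: [0.4992, 0.0319, 0.4367]
wrist_force: [-0.3, -0.1, 7.3]
```

Contact: the mill is on the floor of the shelf. Releasing and retreating.

```bash

python3 -m creep '[[-1,0,0,-1.5,0,0,0],[0.6,0,0,-1.5,0,0,0],[0.6,0,0,-1.5,0,0,0],[0.6,0,0,-1.5,0,0,0],[0.6,0,0,-1.5,0,0,0],[0.6,0,0,-1.5,0,0,0]]' | tail -2
python3 -m creep '[[0.6,0,0,-10,0,0,0],[0.6,0,0,-25,0,0,0],[0.6,0,0,-50,0,0,0],[0.6,0,0,-85,0,0,0],[0.6,0,0,-120,0,0,0],[0.6,120,0,-120,0,0,0],[0.6,120,0,-120,0,0,0],[0.6,120,0,-120,0,0,0]]' | head -2
python3 s.py s3; python3 - <<'E'
from h import *
for n in ['top','scene']:
    p,d,P,E,f,m=cap(n);x,y,z=np.moveaxis(P,-1,0)
    k=(np.hypot(x-.498,y-.032)<.06)&(z>.16)&(z<.31); h=k&(z>.292)
    print(n,z[k].max(),P[h].mean(0).round(4),cv2.minAreaRect((P[k&(z>.255)][:,:2]*1000).astype(np.float32)))
save('p3',cv2.resize(p[100:350,180:460],None,fx=2.3,fy=2.3))
E
```

```text
gripper_width: 0.78
gripper_force: 0.0
time_s: 20.8
tcp_pos: [0.5279, 0.1493, 0.558]
top 1623 shelf ((498.72625732421875, 32.59266662597656), (131.91880798339844, 92.62744140625), 84.67726135253906)
scene 1130 shelf ((501.6617126464844, 31.319580078125), (133.85342407226562, 93.07081604003906), 85.06623840332031)
knob 8 0.17247492317957708 ((514.628173828125, 198.41470336914062), (2.0662803649902344, 12.869715690612793), 73.66847229003906)
top 0.3000171612199565 [0.4966 0.0304 0.2965] ((497.2110595703125, 31.183109283447266), (47.98325729370117, 49.126373291015625), 7.3713908195495605)
scene 0.298554403596197 [0.4986 0.0286 0.2955] ((495.66357421875, 25.360233306884766), (38.75664520263672, 46.26921844482422), 49.20270919799805)
```

View pics/p3.png

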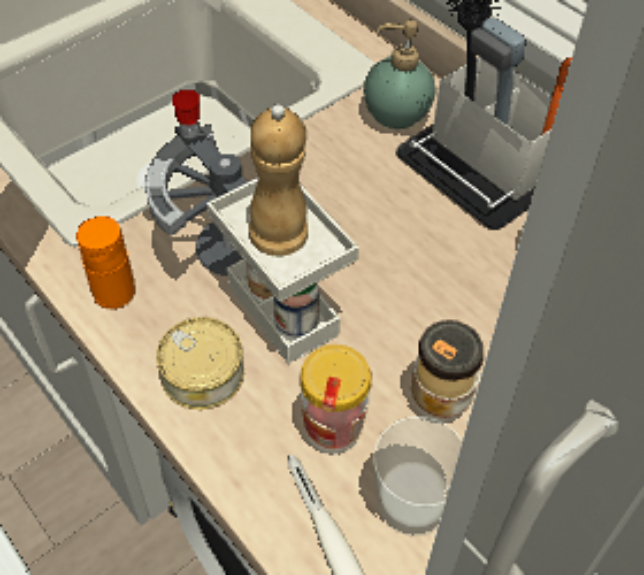

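The mill stands at (280,180) on the locked shelf, with both jars below it and all bystanders unmoved. Handing in.

```bash
python3 -c "
from station import r
print(r.finish_job())"
```

```text
the job is handed in; nothing more can be done
None
```

I handed the job in at about 21 s of the 59 s: the loose jar is in the far cell, the shelf is locked home with the plunger down, and the mill stands upright and released on the shelf, with no bystander visibly moved in the last picture; the hand-in returned no verdict.

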